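# Third hand at the laser-marking fixture

## Task

Slide the blue end stop along its track until its centre line is level with the red arrow on the bed. Then bring the loose aluminium bracket from the front of the bed to the sprung back fence, one end of its foot butted up to the free side of the stop (within a few millimetres, without shoving the stop off the arrow), standing flat on the bed and square to the fence, and press it back steadily until the fence's yellow pointer stands in the green band, about 10 N, never pushing the fence to the end of its travel. Finish while still holding it pressed there, so that a colleague can clamp it; leave everything else where it is.

Things in the scene. Friction and masses are not known exactly. Their poses are not given: they have to be found in the camera images.
- fixture: the fixture: dark steel bed 290 x 360 x 20 mm fixed on the table, its top 20 mm above the table. Origin on the table, 5 mm in +x of the bed's middle. +x points from the open front (robot side) to the sprung fence, +y along the fence, z up. Turned up to 0.35 rad. A white spring housing (200 mm along y, 60 mm above the table) stands 97 to 135 mm from the origin along +x
- bed_top (a point): point on the top face of the bed, above the fixture's origin; axes as the fixture
- stop (a joint): position of the blue end stop along its track, m: 0 at the -y end, growing along the fixture's +y, up to 0.13. It starts between 0 and 0.03. Stays where it is left; sliding it takes about 6 N
- stop_mid (a point): point on the blue end stop's centre line, 30 mm above the bed. The stop is an upright block 38 mm in the fixture's x, 18 mm in y, 50 mm tall above the bed, a white line along the middle of its top; its centre is 35 mm in front of the resting fence's face. Axes as the fixture. The bracket belongs on its +y side (its free side, where most of the fence is)
- mark: flat red arrow, 24 x 10 x 1 mm, lying on the bed in front of the stop's track, pointing at it (cannot be bumped). Axes as the fixture. The stop is set when stop_mid has the same y as this in the fixture's frame; that is with joint stop between 0.055 and 0.115
- fence (a joint): how far the sprung fence has been pushed back along the fixture's +x, m: 0 at rest, 0.030 at the end of its travel. Spring of 0.7 N per mm without preload: it returns when let go. The yellow pointer on top stands in the green band on the white housing between 0.009 and 0.021 (6.3 to 14.7 N); middle 0.015 (10.5 N)
- fence_face (a point): middle of the front (-x) face of the fence, half-way up (22 mm above the bed), moves with the fence. The fence is an aluminium bar 230 mm along y, 44 mm tall, 12 mm thick. Axes as the fixture. At rest 50 mm in +x and 10 mm in +y of the fixture's origin
- bracket_center (a point): centre, half-way up, of the workpiece: aluminium bracket like an upside-down T, 51 mm tall, about 0.3 kg. Foot 56 mm (its x) by 90 mm (its y), 14 mm thick; on it a rib 56 mm (x) by 30 mm (y), to grip across its 30 mm. Either T-shaped 90 mm wide face (normal to its x) goes against the fence. Starts flat on the front of the bed, turned up to 0.4 rad from the fixture
- strap: loose steel clamping strap, 30 x 50 x 16 mm, lying on a front corner of the bed; bystander
- mouse: black computer mouse on the table; bystander
- screwdriver: screwdriver lying on the table; bystander
- jar: glass jar with red cap, 68 mm wide, 120 mm tall; bystander
- mug: white mug, 90 mm tall; bystander
Mind the look-alikes: they are no part of the job. What is shaped like the part that bears bracket_center but orange or pink is not meant.

How it is judged:
By the outcome, as a careful person would: the job done as asked, in the order asked, and still so for the second after the job is handed in, while the arm keeps its last pose, push and grip.
It also fails if it takes over 61 s, if anything falls off the work surface, if the arm or the gripper's body presses on something with over 40 N, if the wrist force passes 120 N, or if a joint passes its speed limit or range.

## Robot

A 6-joint arm with a two-finger parallel gripper is mounted at the origin on the work surface. World frame = base frame: x ahead of the robot, y to its left, z up, the work surface at z = 0. Lengths are in mm, angles in rad, forces in N, time in s.
With the tool pointing down it reaches from about 275 to 1000 mm from the base axis. Payload 8.4 kg.
Tool frame: the origin (TCP) lies midway between the tips of the shut fingers; the grasp point (between the pads) lies 19 mm behind it; z points along the fingers, y is the line along which they close (so a half turn about z gives the same grasp; the last joint's range is limited). The gripper opens to 85 mm and grips with 20 to 120 N. Pads are 22 mm wide; open, the fingers measure 114 mm over their backs; the gripper's body (76 mm by 85 mm) begins 54 mm behind the grasp point. The pads swing forward as they close: fully open they stand 13 mm farther back than shut.
Start: joints at [-1.181, 0.353, 1.633, -0, 1.155, -0.002], TCP at [238.657, -577.643, 231.281] pointing down, gripper open.
Joint ranges: [-2.63, 2.63], [-0.92, 2.1], [0.06, 2.66], [-1.3, 4.44], [0, 2.69], [-3.02, 3.02]. Speed limits (rad/s): [2.22, 2.22, 2.79, 3.14, 3.14, 3.14].

## Interface

Orientations are given as [roll, pitch, yaw] about the fixed x, y, z axes, in that order (R = Rz(yaw) Ry(pitch) Rx(roll)).
In Python, from rig import telemetry, optics, r gives the robot as it stands.
- The arm moves only by the tool play_rows, never from a script. Its arguments are lists of equal length, an entry for each row: "dp": the shift along the tool's x, y, z in units of 40 mm (1.0 is 40 mm), a list of three; "rot": the turn, a rotation vector about the tool's x, y, z in units of 6 degrees (1.0 is 6 degrees), a list of three. In form: {"dp": [[tx, ty, tz], ...], "rot": [[ax, ay, az], ...]}. A call has 1 to 5 rows; each row is the pose to reach, as a shift and turn from the pose commanded when the call began, along the tool's axes at that moment; what a row does not reach only later rows make up. A row lasts 1/12 s, in which the tool goes at most 41.7 mm and 7.16 degrees, less where a joint would pass 70% of its speed; a pose out of reach is approached as far as the arm can. A call with a gripper value outside its range is refused whole. "fingers" is the opening, from 0 (shut) to 1 (fully open), set as the call begins (left out, the last holds). The fingers move at their own pace and stop on an object; "grip_force" is the grip in N (left out, the last holds). Time passes only in rows, so rows that repeat a pose let the fingers close. It gives the time, the measured TCP pose, the force, the opening and the grip force at its end, in the units of the state.
- telemetry.sense(): the state, without advancing time (a new reading comes with each control period).
- optics.grab_frame(name): name is "scene" or "top" or "wrist"; returns a dict with "color" (420x560x3 uint8, red, green, blue), "mtx" (3x3 intrinsics, pixels), "D" ([k1, k2, p1, p2, k3] as OpenCV has them; the pictures are not rectified), "R" (3x3) and "t" (3): a world point X has camera coordinates R X + t; the wrist camera has in their place "mount" (4x4, takes a point from camera to tool coordinates, whose origin is the TCP and whose axes are the flange's). Camera axes: x right, y down, z forward; pixel columns grow to the right and rows downward; lengths in mm; the calibration is good to about 2 mm. A picture is of the moment at which its call begins: read the wrist's pose just before it. There is no depth.
- r.sign_off(): hands the job in; it is judged then, once.
The state is a dict: "clock": time; "qpos": joint angles; "qvel": joint speeds; "joint_efforts": joint torques, N m; "eef_pos": TCP position; "tcp_rot": TCP orientation; "contact_force": force on the tool from outside, world axes, zero at the start; "wrist_torque": the same for the moment, N m; "opening": opening from 0.0 (shut) to 1.0 (fully open); "grasp_force": force on a finger pad.
Only numpy, scipy, OpenCV 4.12 (cv2) and the standard library are available. Lean on these libraries where they do the work, as an engineer would, in place of code of your own. Each camera call takes 0.05 s, during which the arm holds its last target. There are 200 camera calls.

## Working session

There is one attempt and no reset: what is moved stays moved. The work goes in short steps, Python scripts to look and compute and a tool call to move; the robot and the scene stay as the last step left them, time stands still between calls to the robot, and variables do not carry over. Pictures are saved under pics/ and viewed, at most 10 in all, crops included, and the job is handed in when it is done.

Besides the shell and the picture viewer there is one more tool, called after "Emit:" by a JSON object that holds its "op" and its "data", one argument or row to a line. play_rows: Moves the arm, as the interface text tells. Its arguments: {"type":"object","properties":{"dp":{"type":"array"},"rot":{"type":"array"},"fingers":{"type":"number"},"grip_force":{"type":"number"}},"required":["dp","rot"]}

```bash
mkdir -p pics; python3 - <<'E'
from rig import telemetry, optics, r
import cv2
print(telemetry.sense())
for n in ("top","scene"):
    f=optics.grab_frame(n); cv2.imwrite(f"pics/{n}0.png",f["color"][:,:,::-1])
    print(n,f["mtx"],f["D"],f["R"],f["t"])
E
```

```text
{'clock': 0.0, 'qpos': array([-1.18139840e+00,  3.53643456e-01,  1.63412517e+00,  3.31809780e-06,
        1.15516646e+00, -2.41668547e-03]), 'qvel': array([-0.00227965,  0.00102327,  0.00039462, -0.00080119,  0.00057117,
        0.00072059]), 'joint_efforts': array([-3.76523210e-03, -6.05255699e+01, -3.42068195e+01, -2.46053469e-04,
        9.48456698e-03,  7.33028128e-05]), 'eef_pos': array([ 238.48339456, -577.21492587,  230.5684319 ]), 'tcp_rot': array([-3.14025023e+00, -6.27802693e-06,  3.91813270e-01]), 'contact_force': array([-0.36960195, -0.28910381,  0.72573261]), 'wrist_torque': array([-0.00437598,  0.06734451,  0.02601813]), 'grasp_force': 0.0, 'opening': 1.000014717315224}
top [[527.44932256   0.         283.2122171 ]
 [  0.         527.44932256 209.14015866]
 [  0.           0.           1.        ]] [-0.10764747  0.          0.          0.          0.        ] [[ 0.01889151 -0.99975481  0.01155138]
 [-0.99656416 -0.01976056 -0.08043257]
 [ 0.08064111 -0.00999219 -0.99669312]] [ -35.02009172  544.15233783 1296.72604367]
scene [[415.82283899   0.         276.81514751]
 [  0.         415.82283899 206.2317603 ]
 [  0.           0.           1.        ]] [-0.00875967  0.          0.          0.          0.        ] [[-0.67051174  0.74173665  0.01551608]
 [ 0.43243836  0.40773653 -0.80420643]
 [-0.60283586 -0.53252011 -0.59414751]] [ 356.71530898 -156.4917323  1429.52670943]
```

View pics/top0.png

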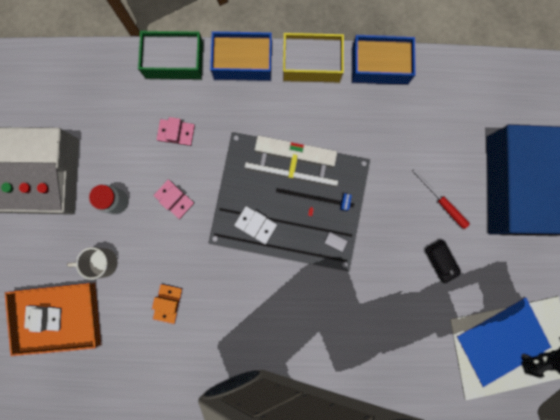

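View pics/scene0.png

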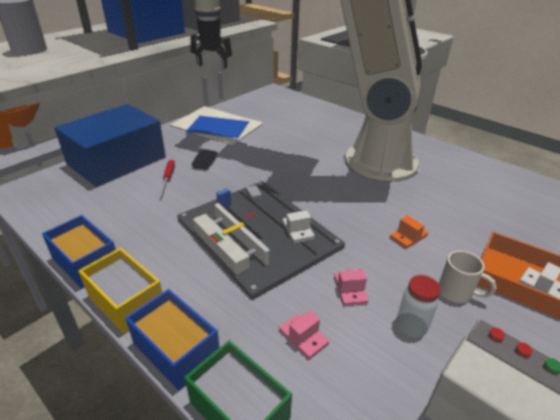

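The top view shows the bed around (290,200). The loose silver bracket is on the bed at (256,225), the stop at (346,202), the arrow at (311,212) and the strap at (336,242). Bracket candidates:
- Silver at (256,225), on the front of the bed.
- Silver at (43,319), in the tray.
- Pink at (176,131) and (174,199).
- Orange at (167,303).

Only the first fits: it is aluminium, loose and on the bed. I'll confirm it in an enlarged crop.

```bash
python3 - <<'E'
import cv2
a=cv2.imread("pics/top0.png")[125:275,200:380]
cv2.imwrite("pics/top0c.png",cv2.resize(a,None,fx=4,fy=4,interpolation=cv2.INTER_CUBIC))
E
```

```text
(no output)
```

View pics/top0c.png

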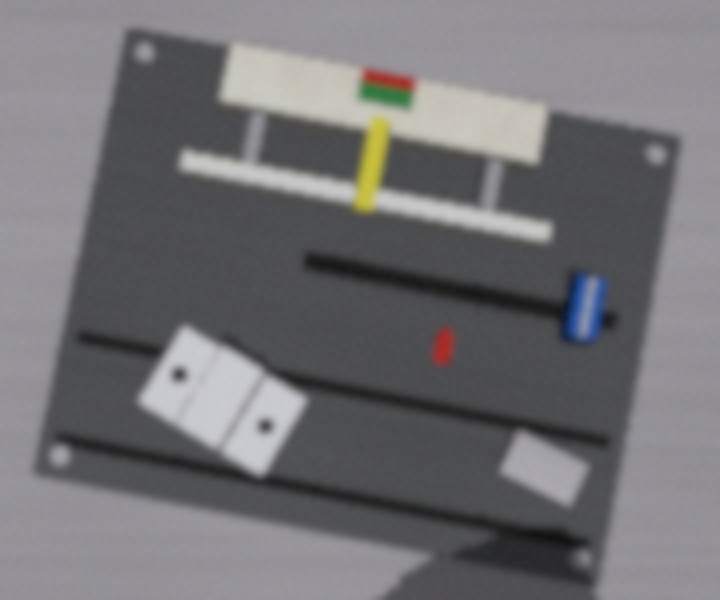

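The crop confirms the silver T bracket at crop (222,400), with its rib in the middle and holes at (180,374) and (265,426). The arrow is at (444,347), the stop at (587,308) and the strap at (545,468).

```bash
cat > h.py <<'E'
import numpy as np, cv2
from scipy.spatial.transform import Rotation as Ro
from scipy.optimize import least_squares
def cam(f,tool=None):
    if "R" in f: return np.array(f["R"]),np.array(f["t"])
    M=np.array(f["mount"]); p,rpy=tool
    T=np.eye(4);T[:3,:3]=Ro.from_euler("xyz",rpy).as_matrix();T[:3,3]=p
    W=np.linalg.inv(T@M); return W[:3,:3],W[:3,3]
def back(uv,z,K,D,R,t):
    uv=np.atleast_2d(np.array(uv,float)); z=np.broadcast_to(z,len(uv))
    n=cv2.undistortPoints(uv[:,None],np.array(K),np.array(D))[:,0]
    d=np.c_[n,np.ones(len(n))]@R; c=-R.T@t
    return c+d*((z-c[2])/d[:,2])[:,None]
def proj(X,K,D,R,t): return cv2.projectPoints(np.atleast_2d(np.array(X,float)),cv2.Rodrigues(R)[0],t,np.array(K),np.array(D))[0][:,0]
def fit2d(L,W): # W=R(a)L+o
    f=lambda q:(np.c_[np.cos(q[2])*L[:,0]-np.sin(q[2])*L[:,1]+q[0],np.sin(q[2])*L[:,0]+np.cos(q[2])*L[:,1]+q[1]]-W).ravel()
    s=least_squares(f,[*W.mean(0),0]); return s.x,s.fun.reshape(-1,2)
def toF(q,P):
    P=np.atleast_2d(P)[:,:2]-q[:2];c,s=np.cos(q[2]),np.sin(q[2]);return P@np.array([[c,-s],[s,c]])
def toW(q,P):
    c,s=np.cos(q[2]),np.sin(q[2]);return np.atleast_2d(P)@np.array([[c,s],[-s,c]])+q[:2]
E
python3 - <<'E'
from h import *
from rig import optics
f=optics.grab_frame("top");a=(f["mtx"],f["D"],*cam(f))
c=lambda P:(np.array(P,float)+.5)/4-.5+[200,125]
corn=back(c([(127,30),(680,137),(597,590),(35,472)]),20,*a)
L=np.array([(140,180),(140,-180),(-150,-180),(-150,180)],float)
q,e=fit2d(L,corn[:,:2]);print("fix",q,e.round(1))
for n,P,z in [("arrow",[(444,347)],21),("stop top",[(587,308)],70),("fence face top ends",[(181,168),(549,241)],64),("fence mid",[(365,205)],64),("holes",[(180,374),(265,426)],34),("foot corners L",[(184,325),(138,402)],34),("R",[(308,400),(263,477)],34),("strap",[(545,468)],36)]:
    W=back(c(P),z,*a);print(n,W.round(1).tolist(),toF(q,W).round(1).tolist())
E
```

```text
fix [ 5.70893245e+02 -4.11641159e+01 -1.77719911e-01] [[ 2.   0.4]
 [-0.4 -1.6]
 [ 0.7 -0.7]
 [-2.4  2. ]]
arrow [[540.6, -93.2, 21.0]] [[-20.6, -56.6]]
stop top [[562.1, -176.4, 70.0]] [[15.3, -134.7]]
fence face top ends [[643.4, 71.3, 64.0], [603.2, -153.6, 64.0]] [[51.5, 123.6], [51.7, -105.0]]
fence mid [[622.9, -41.2, 64.0]] [[51.2, 9.2]]
holes [[519.6, 70.7, 34.0], [488.5, 17.4, 34.0]] [[-70.3, 101.0], [-91.5, 43.1]]
foot corners L [[550.0, 68.9, 34.0], [501.7, 96.2, 34.0]] [[-40.0, 104.7], [-92.4, 123.0]]
R [[505.1, -8.8, 34.0], [457.0, 18.0, 34.0]] [[-70.5, 20.2], [-122.6, 38.1]]
strap [[465.8, -155.8, 36.0]] [[-83.2, -131.4]]
```

```bash
cat >> h.py <<'E'
def plan(pos,yaw,roll=np.pi,pitch=0):
    from rig import telemetry
    s=telemetry.sense(); R0=Ro.from_euler("xyz",s["tcp_rot"]); R1=Ro.from_euler("xyz",[roll,pitch,yaw])
    print("dp",(R0.inv().apply(np.array(pos)-s["eef_pos"])/40).round(3),"rot",((R0.inv()*R1).as_rotvec(degrees=True)/6).round(3))
E
python3 - <<'E'
from h import *
from rig import optics
print(optics.grab_frame("wrist")["mount"])
plan((555,-135,230),-.178)
E
```

```text
[[ 1.38578188e-04 -9.52400201e-01 -3.04850516e-01  7.83462875e+01]
 [ 9.99999981e-01  8.93022482e-05  1.75583454e-04  4.61320173e-01]
 [-1.40001880e-04 -3.04850534e-01  9.52400195e-01 -1.43616661e+02]
 [ 0.00000000e+00  0.00000000e+00  0.00000000e+00  1.00000000e+00]]
dp [11.535 -7.201  0.027] rot [-8.000e-03  2.000e-03  5.441e+00]
```

Emit:
{"op": "play_rows", "data": {
  "dp": [
    [1, -0.6, 0],
    [2, -1.2, 0],
    [3, -1.9, 0],
    [4, -2.5, 0],
    [4.6, -2.9, 0]
  ],
  "rot": [
    [0, 0, 1],
    [0, 0, 2],
    [0, 0, 3],
    [0, 0, 4],
    [0, 0, 5.44]
  ]
}}

```text
clock: 0.62
eef_pos: [358.2, -408.4, 231.2]
tcp_rot: [-3.141, 0.0, -0.148]
contact_force: [1.0, 0.0, 0.2]
opening: 0.999
grasp_force: 0.0
```

```bash
python3 - <<'E'
from h import *
plan((555,-135,230),-.178)
E
```

```text
dp [ 3.855 -7.487  0.032] rot [-0.003  0.     0.284]
```

Emit:
{"op": "play_rows", "data": {
  "dp": [
    [0.45, -0.85, 0],
    [0.9, -1.7, 0],
    [1.35, -2.6, 0],
    [1.8, -3.5, 0],
    [2.3, -4.4, 0]
  ],
  "rot": [
    [0, 0, 0],
    [0, 0, 0],
    [0, 0, 0],
    [0, 0, 0],
    [0, 0, 0]
  ]
}}

```text
clock: 1.03
eef_pos: [474.1, -247.4, 231.4]
tcp_rot: [3.142, 0.0, -0.143]
contact_force: [-0.2, -1.1, -0.0]
opening: 1.002
grasp_force: 0.0
```

Emit:
{"op": "play_rows", "data": {
  "dp": [
    [0.45, -0.85, 0],
    [0.9, -1.7, 0],
    [1.3, -2.4, 0],
    [1.5, -2.8, 0],
    [1.5, -2.8, 0]
  ],
  "rot": [
    [0, 0, 0],
    [0, 0, 0],
    [0, 0, 0],
    [0, 0, 0],
    [0, 0, 0]
  ]
}}

```text
clock: 1.45
eef_pos: [550.8, -143.9, 231.1]
tcp_rot: [-3.141, -0.001, -0.14]
contact_force: [-0.5, -0.3, 0.0]
opening: 0.997
grasp_force: 0.0
```

```bash
python3 - <<'E'
from h import *
from rig import optics,telemetry
plan((555,-135,230),-.178)
s=telemetry.sense();f=optics.grab_frame("wrist")
cv2.imwrite("pics/w1.png",f["color"][:,:,::-1])
R,t=cam(f,(s["eef_pos"],s["tcp_rot"]))
np.savez("w1.npz",K=f["mtx"],D=f["D"],R=R,t=t)
q=np.array([570.9,-41.2,-.1777])
for P,z in [((-20.6,-56.6),21),((15.3,-134.7),70),((50,-105),64),((50,125),64)]:
    print(P,proj([*toW(q,P)[0],z],f["mtx"],f["D"],R,t).round(1))
E
```

```text
dp [ 0.072 -0.236  0.029] rot [-0.009 -0.005  0.366]
(-20.6, -56.6) [[239.2 195.9]]
(15.3, -134.7) [[314.4 176.1]]
(50, -105) [[284.7 137.3]]
(50, 125) [[ 38.6 127.8]]
```

View pics/w1.png

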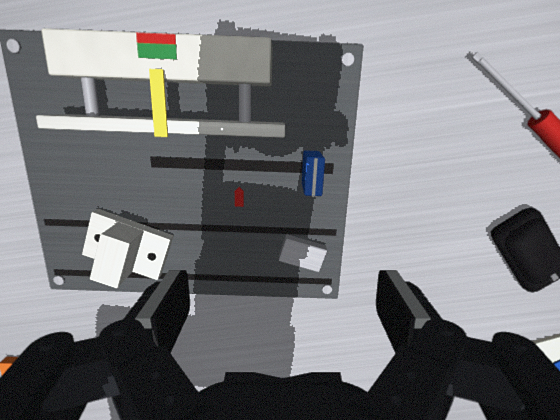

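The wrist view shows the arrow at (239,197), the stop's white line at (315,175), the fence's front top edge from (37,127) to (285,136) and the bracket at (125,245). This agrees with the top-camera estimates.

```bash
python3 - <<'E'
from h import *
d=np.load("w1.npz");a=(d["K"],d["D"],d["R"],d["t"])
im=cv2.imread("pics/w1.png").astype(int)
b,g,r=im[...,0],im[...,1],im[...,2]
red=(r>70)&(g<60)&(b<60);red[:180]=0;red[215:]=0;red[:,:220]=0;red[:,260:]=0
y,x=np.nonzero(red);ar=(x.mean(),y.mean());print("arrow px",ar,x.min(),x.max(),y.min(),y.max())
C=back([(364,45),(338,298),(52,290)],20,*a)[:,:2]
q,e=fit2d(np.array([(140,-180),(-150,-180),(-150,180.)]),C);print(q,e.round(1))
F=back([(37,127),(285,136)],64,*a)[:,:2]
q2,e2=fit2d(np.array([(50,125),(50,-105.)]),F);print(q2,e2.round(1))
for Q in (q2,):
  for n,P,z in [("arrow",ar,21),("stopline",[(316,156),(314,194)],70),("holes",[(98,238),(152,257)],34)]:
    W=back(P,z,*a);print(n,W.round(1).tolist(),toF(Q,W).round(1).tolist())
cv2.imwrite("pics/w1c.png",cv2.resize(cv2.imread("pics/w1.png")[100:300,30:370],(800,470),interpolation=cv2.INTER_CUBIC))
E
```

```text
arrow px (np.float64(238.57627118644066), np.float64(197.38418079096044)) 234 243 187 206
[ 5.69778523e+02 -4.16813947e+01 -1.74009919e-01] [[ 1.1 -0.1]
 [-1.3 -0.6]
 [ 0.2  0.7]]
[ 5.71896979e+02 -4.08998776e+01 -1.75497235e-01] [[-0.1 -0.8]
 [ 0.1  0.8]]
arrow [[539.0, -92.2, 21.0]] [[-23.4, -56.3]]
stopline [[580.9, -180.1, 70.0], [544.6, -174.2, 70.0]] [[33.2, -135.5], [-3.6, -136.0]]
holes [[517.4, 72.5, 34.0], [485.8, 17.8, 34.0]] [[-73.4, 102.1], [-95.0, 42.7]]
```

View pics/w1c.png

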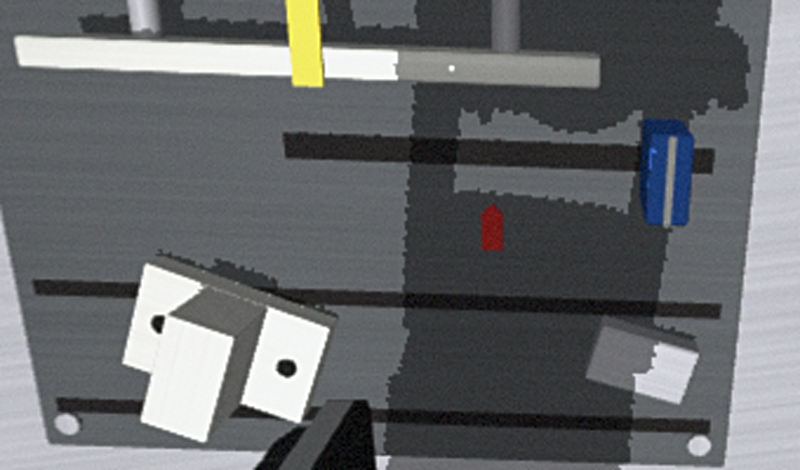

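```bash
python3 - <<'E'
from h import *
q=np.array([571.5,-41.1,-.1765])
w=toW(q,(10,-135.3))[0];print(w)
plan((*w,110),q[2]);plan((*w,37),q[2])
E
```

```text
[ 557.587988  -176.0538659]
dp [0.305 0.73  3.025] rot [-0.001  0.003  0.349]
dp [0.306 0.73  4.85 ] rot [-0.001  0.003  0.349]
```

Emit:
{"op": "play_rows", "data": {
  "dp": [
    [0.15, 0.35, 0.7],
    [0.3, 0.73, 1.5],
    [0.305, 0.73, 2.3],
    [0.305, 0.73, 3.0],
    [0.305, 0.73, 3.0]
  ],
  "rot": [
    [0, 0, 0.35],
    [0, 0, 0.35],
    [0, 0, 0.35],
    [0, 0, 0.35],
    [0, 0, 0.35]
  ],
  "fingers": 0.6
}}

```text
clock: 1.92
eef_pos: [552.4, -177.8, 106.1]
tcp_rot: [-3.141, 0.009, -0.181]
contact_force: [-1.9, 0.6, 0.5]
opening: 0.601
grasp_force: 0.0
```

```bash
python3 - <<'E'
from h import *
q=np.array([571.5,-41.1,-.1765])
w=toW(q,(10,-135.3))[0]
plan((*w,37),q[2])
E
```

```text
dp [ 0.136 -0.064  1.726] rot [-0.009  0.086 -0.043]
```

Emit:
{"op": "play_rows", "data": {
  "dp": [
    [0.1, 0, 0],
    [0.1, 0, 0.5],
    [0.1, 0, 1.0],
    [0.1, 0, 1.5],
    [0.1, 0, 1.7]
  ],
  "rot": [
    [0, 0, 0],
    [0, 0, 0],
    [0, 0, 0],
    [0, 0, 0],
    [0, 0, 0]
  ]
}}

```text
clock: 2.33
eef_pos: [561.2, -178.8, 43.6]
tcp_rot: [3.141, -0.001, -0.18]
contact_force: [-1.0, 0.7, 0.1]
opening: 0.599
grasp_force: 0.0
```

Emit:
{"op": "play_rows", "data": {
  "dp": [
    [0, 0, 0],
    [0, 0, 0],
    [0, 0, 0],
    [0, 0, 0],
    [0, 0, 0]
  ],
  "rot": [
    [0, 0, 0],
    [0, 0, 0],
    [0, 0, 0],
    [0, 0, 0],
    [0, 0, 0]
  ],
  "fingers": 0,
  "grip_force": 25
}}

```text
clock: 2.75
eef_pos: [562.4, -176.4, 45.4]
tcp_rot: [-3.139, -0.002, -0.18]
contact_force: [2.2, 14.2, 3.2]
opening: 0.205
grasp_force: 30.3
```

```bash
python3 - <<'E'
from h import *
from rig import telemetry
q=np.array([571.5,-41.1,-.1765])
s=telemetry.sense();print(s["opening"],s["grasp_force"],s["eef_pos"],toF(q,s["eef_pos"]),s["tcp_rot"])
w=toW(q,(toF(q,s["eef_pos"])[0,0],-56.4))[0]
plan((*w,s["eef_pos"][2]),q[2])
E
```

```text
0.20477346768920388 30.307017266750336 [ 562.3567026  -176.43075303   45.39224599] [[  14.76080488 -134.83371701]] [-3.13902875e+00 -2.27330612e-03 -1.80154987e-01]
dp [-0.007 -1.961  0.005] rot [-0.024 -0.022 -0.035]
```

Emit:
{"op": "play_rows", "data": {
  "dp": [
    [0, -0.35, 0],
    [0, -0.8, 0],
    [0, -1.25, 0],
    [0, -1.65, 0],
    [0, -1.9, 0]
  ],
  "rot": [
    [0, 0, 0],
    [0, 0, 0],
    [0, 0, 0],
    [0, 0, 0],
    [0, 0, 0]
  ]
}}

```text
clock: 3.17
eef_pos: [575.5, -103.1, 45.4]
tcp_rot: [3.14, -0.002, -0.179]
contact_force: [-2.9, -6.2, 6.7]
opening: 0.208
grasp_force: 30.9
```

Emit:
{"op": "play_rows", "data": {
  "dp": [
    [0, 0, 0],
    [0, 0, 0],
    [0, 0, 0]
  ],
  "rot": [
    [0, 0, 0],
    [0, 0, 0],
    [0, 0, 0]
  ]
}}

```text
clock: 3.42
eef_pos: [575.7, -102.2, 45.4]
tcp_rot: [-3.141, -0.002, -0.179]
contact_force: [-0.2, 5.6, 6.4]
opening: 0.207
grasp_force: 30.9
```

```bash
python3 - <<'E'
from h import *
from rig import telemetry,optics
q=np.array([571.5,-41.1,-.1765])
s=telemetry.sense();print(s["opening"],s["grasp_force"],s["contact_force"],s["eef_pos"],toF(q,s["eef_pos"]),s["tcp_rot"])
f=optics.grab_frame("wrist");cv2.imwrite("pics/w2.png",f["color"][:,:,::-1])
R,t=cam(f,(s["eef_pos"],s["tcp_rot"]));a=(f["mtx"],f["D"],R,t)
print(proj([*toW(q,(-23,-56.4))[0],21],*a),proj([*toW(q,(15,-56.4))[0],70],*a))
np.savez("w2.npz",K=f["mtx"],D=f["D"],R=R,t=t)
E
```

```text
0.20708000202800497 30.930513739585876 [-0.20396566  5.55145031  6.42046038] [ 575.70639783 -102.20685065   45.39736078] [[ 14.87049663 -59.41893056]] [-3.14064669e+00 -2.39540971e-03 -1.79252728e-01]
[[277.232569   309.53889863]] [[274.70387343 301.04873571]]
```

View pics/w2.png

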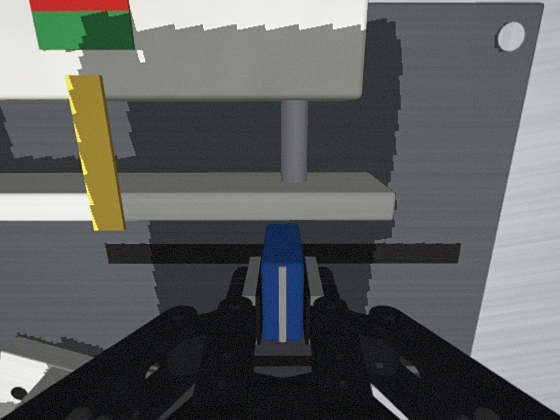

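The view shows the stop gripped, its white line at column 282, about 3 mm short of the target column of 275. The arrow is hidden behind the gripper.

Emit:
{"op": "play_rows", "data": {
  "dp": [
    [0, -0.04, 0],
    [0, -0.08, 0],
    [0, -0.08, 0]
  ],
  "rot": [
    [0, 0, 0],
    [0, 0, 0],
    [0, 0, 0]
  ]
}}

```text
clock: 3.72
eef_pos: [576.0, -100.6, 45.4]
tcp_rot: [3.14, -0.002, -0.179]
contact_force: [-2.9, -2.5, 5.9]
opening: 0.2
grasp_force: 30.9
```

```bash
python3 - <<'E'
from h import *
from rig import telemetry,optics
q=np.array([571.5,-41.1,-.1765])
s=telemetry.sense();print(s["contact_force"],toF(q,s["eef_pos"]))
f=optics.grab_frame("top");a=(f["mtx"],f["D"],*cam(f))
cv2.imwrite("pics/t2.png",f["color"][:,:,::-1])
E
```

```text
[-2.85952368 -2.53052497  5.91496348] [[ 14.85312825 -57.7984736 ]]
```

Emit:
{"op": "play_rows", "data": {
  "dp": [
    [0, -0.04, 0],
    [0, -0.04, 0],
    [0, -0.04, 0]
  ],
  "rot": [
    [0, 0, 0],
    [0, 0, 0],
    [0, 0, 0]
  ]
}}

```text
clock: 4.02
eef_pos: [576.2, -99.2, 45.4]
tcp_rot: [3.14, -0.002, -0.179]
contact_force: [-2.3, -4.5, 6.5]
opening: 0.202
grasp_force: 30.9
```

Emit:
{"op": "play_rows", "data": {
  "dp": [
    [0, 0, 0],
    [0, 0, 0],
    [0, 0, 0],
    [0, 0, -0.4],
    [0, 0, -1]
  ],
  "rot": [
    [0, 0, 0],
    [0, 0, 0],
    [0, 0, 0],
    [0, 0, 0],
    [0, 0, 0]
  ],
  "fingers": 0.5
}}

```text
clock: 4.43
eef_pos: [573.7, -98.2, 82.0]
tcp_rot: [-3.142, 0.004, -0.179]
contact_force: [-0.6, -1.0, 0.5]
opening: 0.499
grasp_force: 0.0
```

Emit:
{"op": "play_rows", "data": {
  "dp": [
    [-0.3, 0, -0.8],
    [-0.5, 0, -1.6],
    [-0.7, 0, -2.4],
    [-0.8, 0, -3],
    [-0.8, 0, -3]
  ],
  "rot": [
    [0, 0, 0],
    [0, 0, 0],
    [0, 0, 0],
    [0, 0, 0],
    [0, 0, 0]
  ]
}}

```text
clock: 4.85
eef_pos: [545.9, -93.2, 208.8]
tcp_rot: [-3.141, -0.008, -0.179]
contact_force: [1.1, -1.6, 1.9]
opening: 0.505
grasp_force: 0.0
```

```bash
cat > look.py <<'E'
from h import *
from rig import telemetry,optics
import sys
q=np.array([571.5,-41.1,-.1765])
s=telemetry.sense();f=optics.grab_frame("wrist")
cv2.imwrite(f"pics/{sys.argv[1]}.png",f["color"][:,:,::-1])
R,t=cam(f,(s["eef_pos"],s["tcp_rot"]));a=(f["mtx"],f["D"],R,t)
np.savez(f"{sys.argv[1]}.npz",K=f["mtx"],D=f["D"],R=R,t=t)
print(s["eef_pos"],s["tcp_rot"],toF(q,s["eef_pos"]))
print("arrow,stop px",proj([*toW(q,(-23,-56.4))[0],21],*a),proj([*toW(q,(15,-56.4))[0],70],*a))
E
python3 look.py w3
```

```text
[545.8915766  -93.21040239 208.76748666] [-3.14144256 -0.00785246 -0.17947628] [[-16.0607712  -55.79728501]]
arrow,stop px [[282.78780402 193.38338724]] [[282.73898489 165.11511157]]
```

View pics/w3.png

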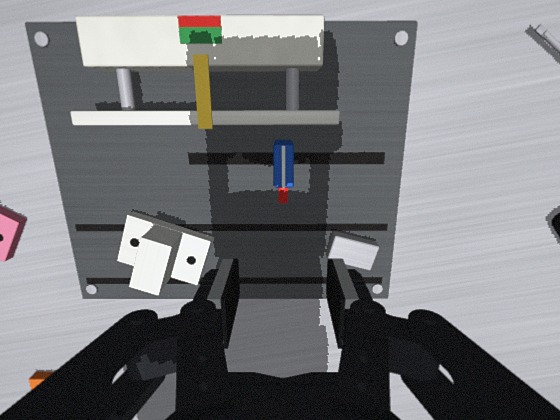

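The stop's white line (column about 283) now lines up with the red arrow (283,195). I'll put numbers on it and measure the bracket.

```bash
python3 - <<'E'
from h import *
q=np.array([571.5,-41.1,-.1765])
d=np.load("w3.npz");a=(d["K"],d["D"],d["R"],d["t"])
im=cv2.imread("pics/w3.png").astype(int);b,g,r=im[...,0],im[...,1],im[...,2]
def cen(m,x0,x1,y0,y1):
    y,x=np.nonzero(m[y0:y1,x0:x1]);return x.mean()+x0,y.mean()+y0,len(x)
ar=cen((r>70)&(g<60)&(b<60),270,300,185,215);print("arrow",ar,toF(q,back(ar[:2],21,*a)))
gray=im.min(2);ln=cen(gray>90,276,292,148,184);print("line",ln,toF(q,back(ln[:2],70,*a)))
B=cen((b>80)&(r<70)&(b>g+20),265,300,135,190);print("blue",B)
# fence ends, bracket holes
print("fence",toF(q,back([(71,124),(339,124)],64,*a)))
h=[]
for x0,x1,y0,y1 in [(127,142,234,250),(184,199,252,268)]: h.append(cen(gray<70,x0,x1,y0,y1)[:2])
W=back(h,34,*a)[:,:2];print("holes",np.round(h,1),W,np.linalg.norm(W[0]-W[1]))
c=W.mean(0);v=W[0]-W[1];yaw=np.arctan2(v[1],v[0])-np.pi/2;print("centre",c,toF(q,c),"yaw",yaw,yaw-q[2])
# rib top corners check
print("foot corners",back([(128,212),(116,261),(211,236),(197,286)],34,*a).round(1))
E
```

```text
arrow (np.float64(282.31851851851854), np.float64(196.16296296296295), 135) [[-26.03237019 -55.89520532]]
line (np.float64(283.0), np.float64(165.5), 108) [[ 14.66039281 -56.62816529]]
blue (np.float64(283.4193971166448), np.float64(164.05373525557013), 763)
fence [[  50.24763044  126.47707644]
 [  49.5061276  -105.06430799]]
holes [[134.2 242.1]
 [190.7 260. ]] [[517.86431463  72.00454313]
 [486.84309744  18.25823114]] 62.05628065526869
centre [502.35370604  45.13138713] [[-83.21299652  72.75066533]] yaw -0.5234699595206165 -0.3469699595206165
foot corners [[551.3  67.9  34. ]
 [500.1  98.4  34. ]
 [510.  -10.2  34. ]
 [454.7  19.7  34. ]]
```

The stop is on the arrow to within about 0.7 mm. The bracket measurements fit its known size (foot 88 mm against 90), so I'll go and grasp it.

```bash
python3 - <<'E'
from h import *
plan((503,44.5,110),-.52);plan((503,44.5,38),-.52)
E
```

```text
dp [-1.669 -3.196  2.401] rot [-0.011 -0.054  3.252]
dp [-1.679 -3.196  4.201] rot [-0.011 -0.054  3.252]
```

Emit:
{"op": "play_rows", "data": {
  "dp": [
    [-0.4, -0.75, 0.1],
    [-0.8, -1.5, 0.6],
    [-1.2, -2.3, 1.2],
    [-1.65, -3.15, 1.8],
    [-1.65, -3.2, 2.4]
  ],
  "rot": [
    [0, 0, 1],
    [0, 0, 2],
    [0, 0, 3],
    [0, 0, 3.25],
    [0, 0, 3.25]
  ],
  "fingers": 0.65
}}

```text
clock: 5.32
eef_pos: [499.6, 48.2, 106.0]
tcp_rot: [-3.141, 0.001, -0.521]
contact_force: [1.8, -0.4, 0.6]
opening: 0.648
grasp_force: 0.0
```

Emit:
{"op": "play_rows", "data": {
  "dp": [
    [0, 0, 0],
    [0, 0, 0]
  ],
  "rot": [
    [0, 0, 0],
    [0, 0, 0]
  ]
}}

```text
clock: 5.48
eef_pos: [500.4, 44.9, 105.9]
tcp_rot: [3.139, 0.003, -0.518]
contact_force: [-0.6, -0.5, 0.8]
opening: 0.648
grasp_force: 0.0
```

```bash
python3 - <<'E'
from h import *
plan((503,44.5,38),-.52)
E
```

```text
dp [ 0.066 -0.028  1.698] rot [0.023 0.03  0.019]
```

Emit:
{"op": "play_rows", "data": {
  "dp": [
    [0.06, -0.02, 0.5],
    [0.06, -0.02, 1.0],
    [0.06, -0.02, 1.5],
    [0.06, -0.02, 1.7],
    [0.06, -0.02, 1.7]
  ],
  "rot": [
    [0, 0, 0],
    [0, 0, 0],
    [0, 0, 0],
    [0, 0, 0],
    [0, 0, 0]
  ]
}}

```text
clock: 5.9
eef_pos: [504.0, 43.2, 38.7]
tcp_rot: [3.141, 0.001, -0.521]
contact_force: [0.3, 0.3, 0.1]
opening: 0.647
grasp_force: 0.0
```

Emit:
{"op": "play_rows", "data": {
  "dp": [
    [0, 0, 0],
    [0, 0, 0],
    [0, 0, 0],
    [0, 0, 0],
    [0, 0, 0]
  ],
  "rot": [
    [0, 0, 0],
    [0, 0, 0],
    [0, 0, 0],
    [0, 0, 0],
    [0, 0, 0]
  ],
  "fingers": 0,
  "grip_force": 60
}}

```text
clock: 6.32
eef_pos: [505.5, 44.0, 40.8]
tcp_rot: [-3.14, -0.002, -0.52]
contact_force: [-0.6, -2.8, 7.0]
opening: 0.342
grasp_force: 60.8
```

```bash
python3 - <<'E'
from h import *
from rig import telemetry
s=telemetry.sense();print(s["eef_pos"],s["tcp_rot"],s["opening"]*85,s["contact_force"])
q=np.array([571.5,-41.1,-.1765]);
e=s["eef_pos"];plan((*e[:2],e[2]+14),s["tcp_rot"][2])
plan((*toW(q,(8,4))[0],e[2]+14),q[2])
E
```

```text
[505.47545748  43.98687065  40.78917786] [-3.14037365e+00 -2.46623322e-03 -5.19642010e-01] 29.057701522233252 [-0.64344652 -2.7906561   7.02930763]
dp [ 0.001 -0.    -0.35 ] rot [-0.012 -0.024  0.   ]
dp [ 2.645  0.865 -0.345] rot [-0.007 -0.025 -3.277]
```

Emit:
{"op": "play_rows", "data": {
  "dp": [
    [0, 0, -0.3],
    [0.4, 0.1, -0.5],
    [1.0, 0.3, -0.5],
    [1.6, 0.5, -0.5],
    [2.1, 0.7, -0.5]
  ],
  "rot": [
    [0, 0, 0],
    [0, 0, -0.8],
    [0, 0, -1.7],
    [0, 0, -2.6],
    [0, 0, -3.28]
  ]
}}

```text
clock: 6.73
eef_pos: [564.6, -22.7, 60.3]
tcp_rot: [-3.141, -0.002, -0.171]
contact_force: [1.1, -0.2, -4.1]
opening: 0.346
grasp_force: 60.0
```

Emit:
{"op": "play_rows", "data": {
  "dp": [
    [0, 0, 0],
    [0, 0, 0],
    [0, 0, 0]
  ],
  "rot": [
    [0, 0, 0],
    [0, 0, 0],
    [0, 0, 0]
  ]
}}

```text
clock: 6.98
eef_pos: [562.4, -21.6, 59.3]
tcp_rot: [-3.142, 0.001, -0.178]
contact_force: [0.3, 0.9, -3.8]
opening: 0.344
grasp_force: 60.0
```

```bash
python3 look.py w4; python3 - <<'E'
from h import *
q=np.array([571.5,-41.1,-.1765]);plan((*toW(q,(8,4))[0],41),q[2])
from rig import telemetry
s=telemetry.sense();print(s["contact_force"],s["opening"])
E
```

```text
[562.35267593 -21.61880275  59.2678428 ] [-3.14151934e+00  1.06281096e-03 -1.77912157e-01] [[-12.42582033  17.57240943]]
arrow,stop px [[401.52820703 257.89483161]] [[450.21131992 229.02612147]]
dp [0.516 0.344 0.455] rot [-0.     0.011 -0.006]
[-0.26132294 -0.57212889 -3.49547618] 0.3375533236809517
```

View pics/w4.png

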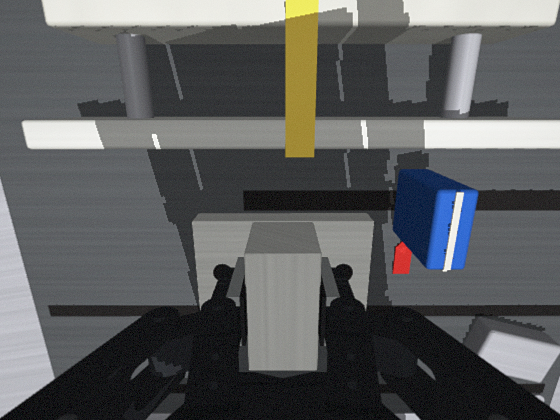

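The bracket is held squarely. Its foot's fence-side edge runs from (194,213) to (374,213), parallel to the fence's front edge. The stop is at (435,220) with the arrow at (401,258).

```bash
python3 - <<'E'
from h import *
q=np.array([571.5,-41.1,-.1765])
d=np.load("w4.npz");a=(d["K"],d["D"],d["R"],d["t"])
print("foot",toF(q,back([(194,213),(374,213)],52.5,*a)))
print("fence",toF(q,back([(23,149),(530,148)],64,*a)))
print("stop line",toF(q,back([(461,193),(447,270)],70,*a)))
print("arrow",toF(q,back([(401,262)],21,*a)))
E
```

```text
foot [[ 16.80197046  60.52391704]
 [ 16.68472921 -27.47509252]]
fence [[ 49.32315608 127.53889339]
 [ 49.46019639 -87.90414553]]
stop line [[ 31.33407935 -58.41098058]
 [ -5.09280419 -58.09291907]]
arrow [[-25.81354593 -56.38507191]]
```

Emit:
{"op": "play_rows", "data": {
  "dp": [
    [0.25, 0.17, 0],
    [0.5, 0.34, 0],
    [0.5, 0.34, 0.15],
    [0.5, 0.34, 0.3],
    [0.5, 0.34, 0.4]
  ],
  "rot": [
    [0, 0, 0],
    [0, 0, 0],
    [0, 0, 0],
    [0, 0, 0],
    [0, 0, 0]
  ]
}}

```text
clock: 7.45
eef_pos: [579.8, -38.7, 42.2]
tcp_rot: [3.142, 0.001, -0.177]
contact_force: [0.3, -1.1, -3.8]
opening: 0.341
grasp_force: 60.1
```

Emit:
{"op": "play_rows", "data": {
  "dp": [
    [0, 0, 0.04],
    [0, 0, 0.06],
    [0, 0, 0.08]
  ],
  "rot": [
    [0, 0, 0],
    [0, 0, 0],
    [0, 0, 0]
  ]
}}

```text
clock: 7.7
eef_pos: [579.4, -38.6, 40.8]
tcp_rot: [3.141, 0.002, -0.176]
contact_force: [-10.6, -0.6, 23.8]
opening: 0.339
grasp_force: 63.7
```

```bash
cat > st.py <<'E'
from h import *
from rig import telemetry
q=np.array([571.5,-41.1,-.1765])
s=telemetry.sense();F=s["contact_force"];c,sn=np.cos(q[2]),np.sin(q[2])
print("F pos",toF(q,s["eef_pos"]).round(2),"z",s["eef_pos"][2].round(2),s["tcp_rot"].round(4),"force fix",(c*F[0]+sn*F[1]).round(2),(-sn*F[0]+c*F[1]).round(2),F[2].round(2),s["grasp_force"].round(1),s["wrist_torque"].round(2))
E
python3 st.py
```

```text
Traceback (most recent call last):
  File "st.py", line 5, in <module>
    print("F pos",toF(q,s["eef_pos"]).round(2),"z",s["eef_pos"][2].round(2),s["tcp_rot"].round(4),"force fix",(c*F[0]+sn*F[1]).round(2),(-sn*F[0]+c*F[1]).round(2),F[2].round(2),s["grasp_force"].round(1),s["wrist_torque"].round(2))
                                                                                                                                                                                 ^^^^^^^^^^^^^^^^^^^^^^
AttributeError: 'float' object has no attribute 'round'
```

Emit:
{"op": "play_rows", "data": {
  "dp": [
    [0, 0, -0.035],
    [0, 0.04, -0.035],
    [0, 0.08, -0.035],
    [0, 0.08, -0.035]
  ],
  "rot": [
    [0, 0, 0],
    [0, 0, 0],
    [0, 0, 0],
    [0, 0, 0]
  ]
}}

```text
clock: 8.03
eef_pos: [579.6, -42.0, 41.2]
tcp_rot: [3.141, 0.0, -0.176]
contact_force: [0.1, -0.3, -3.7]
opening: 0.341
grasp_force: 60.2
```

```bash
sed -i 's/s\["grasp_force"\].round(1)/s["grasp_force"]/' st.py; python3 st.py
```

```text
F pos [[8.13 0.49]] z 41.15 [ 3.1415e+00  5.0000e-04 -1.7630e-01] force fix 0.19 -0.28 -3.74 60.15387296676636 [-0.05 -0.    0.05]
```

Emit:
{"op": "play_rows", "data": {
  "dp": [
    [0, 0.025, 0],
    [0, 0.025, 0],
    [0, 0.025, 0]
  ],
  "rot": [
    [0, 0, 0],
    [0, 0, 0],
    [0, 0, 0]
  ]
}}

```text
clock: 8.28
eef_pos: [579.6, -42.9, 41.3]
tcp_rot: [3.142, 0.0, -0.176]
contact_force: [-0.8, 1.5, -3.5]
opening: 0.336
grasp_force: 60.2
```

```bash
python3 st.py
```

```text
F pos [[ 8.3  -0.37]] z 41.3 [ 3.1416e+00  3.0000e-04 -1.7650e-01] force fix -1.0 1.3 -3.5 60.15447378158569 [-0.01 -0.01  0.01]
```

Emit:
{"op": "play_rows", "data": {
  "dp": [
    [0, 0.015, 0],
    [0, 0.015, 0],
    [0, 0.015, 0]
  ],
  "rot": [
    [0, 0, 0],
    [0, 0, 0],
    [0, 0, 0]
  ]
}}

```text
clock: 8.53
eef_pos: [579.6, -43.5, 41.5]
tcp_rot: [3.142, 0.0, -0.176]
contact_force: [0.6, 0.9, -3.4]
opening: 0.34
grasp_force: 60.2
```

```bash
python3 st.py
```

```text
F pos [[ 8.4  -0.92]] z 41.45 [ 3.1416  0.     -0.1764] force fix 0.43 0.96 -3.42 60.15344023704529 [ 0.01 -0.03 -0.01]
```

```bash
python3 look.py w5; python3 -c "
import cv2
a=cv2.imread('pics/w5.png')[120:320,180:480];cv2.imwrite('pics/w5c.png',cv2.resize(a,(798,532),interpolation=cv2.INTER_CUBIC))"
```

```text
[579.61292205 -43.47781545  41.45039232] [ 3.14158173e+00  4.19825265e-05 -1.76353980e-01] [[ 8.40439068 -0.91636668]]
arrow,stop px [[376.60339416 303.86826841]] [[418.3263635  292.87696754]]
```

View pics/w5c.png

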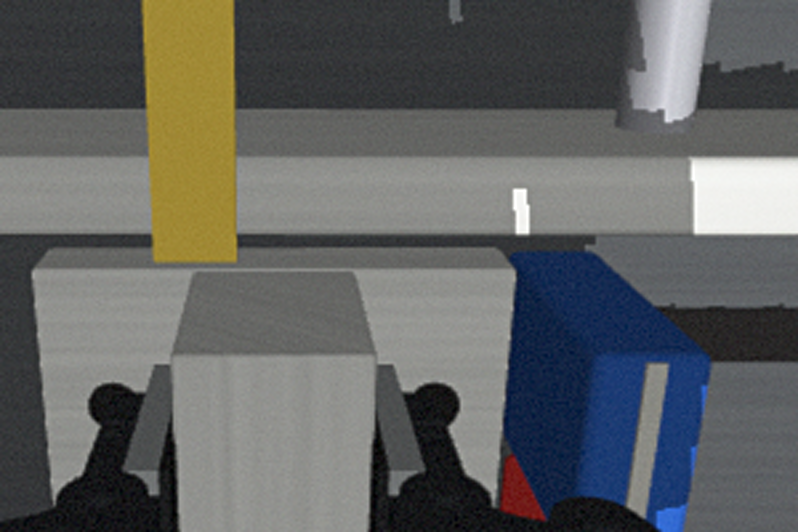

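The crop shows the foot's end (bottom corner near (500,248)) almost touching the base of the stop's fence-side face, which runs from about (512,254) to (597,254). I'll put numbers on the gap.

```bash
python3 - <<'E'
from h import *
q=np.array([571.5,-41.1,-.1765])
d=np.load("w5.npz");a=(d["K"],d["D"],d["R"],d["t"])
c=lambda P:(np.array(P,float)+.5)/2.66-.5+[180,120]
print("foot bottom",toF(q,back(c([(48,248),(498,248)]),20,*a)).round(2).tolist())
print("foot top",toF(q,back(c([(33,268),(516,268)]),34,*a)).round(2).tolist())
print("stop bottom",toF(q,back(c([(512,254),(597,254)]),20,*a)).round(2).tolist())
print("stop top",toF(q,back(c([(598,353),(709,355)]),70,*a)).round(2).tolist())
print("line",toF(q,back(c([(657,363),(635,510)]),70,*a)).round(2).tolist())
E
```

```text
foot bottom [[32.79, 44.3], [32.81, -46.49]]
foot top [[33.47, 43.55], [33.48, -46.31]]
stop bottom [[31.53, -49.43], [31.53, -66.63]]
stop top [[33.03, -48.69], [32.71, -65.02]]
line [[31.42, -57.56], [6.2, -57.57]]
```

Emit:
{"op": "play_rows", "data": {
  "dp": [
    [0, 0.012, 0.01],
    [0.1, 0.025, 0.015],
    [0.2, 0.025, 0.015],
    [0.3, 0.025, 0.015],
    [0.3, 0.025, 0.015]
  ],
  "rot": [
    [0, 0, 0],
    [0, 0, 0],
    [0, 0, 0],
    [0, 0, 0],
    [0, 0, 0]
  ]
}}

```text
clock: 9.0
eef_pos: [592.8, -46.8, 41.1]
tcp_rot: [-3.141, -0.002, -0.176]
contact_force: [0.2, -0.4, -4.2]
opening: 0.342
grasp_force: 60.2
```

```bash
python3 st.py
```

```text
F pos [[21.99 -1.87]] z 41.05 [-3.1415e+00 -1.8000e-03 -1.7640e-01] force fix 0.24 -0.36 -4.22 60.16294240951538 [ 0.05 -0.03 -0.06]
```

Emit:
{"op": "play_rows", "data": {
  "dp": [
    [0.05, 0, 0.01],
    [0.1, 0, 0.01],
    [0.15, 0, 0.01],
    [0.2, 0, 0.01],
    [0.2, 0, 0.01]
  ],
  "rot": [
    [0, 0, 0],
    [0, 0, 0],
    [0, 0, 0],
    [0, 0, 0],
    [0, 0, 0]
  ]
}}

```text
clock: 9.42
eef_pos: [598.0, -47.8, 40.9]
tcp_rot: [3.142, 0.003, -0.176]
contact_force: [-6.2, 1.0, 8.6]
opening: 0.342
grasp_force: 61.6
```

```bash
python3 st.py
```

```text
F pos [[27.29 -1.91]] z 40.9 [ 3.1415e+00  2.7000e-03 -1.7640e-01] force fix -6.27 -0.06 8.62 61.63226008415222 [0.25 0.91 0.03]
```

Emit:
{"op": "play_rows", "data": {
  "dp": [
    [0, 0, -0.008],
    [0.05, 0, -0.008],
    [0.1, 0, -0.008],
    [0.1, 0, -0.008],
    [0.1, 0, -0.008]
  ],
  "rot": [
    [0, 0, 0],
    [0, 0, 0],
    [0, 0, 0],
    [0, 0, 0],
    [0, 0, 0]
  ]
}}

```text
clock: 9.83
eef_pos: [601.3, -48.4, 40.9]
tcp_rot: [3.141, 0.004, -0.177]
contact_force: [-8.2, 0.3, 6.9]
opening: 0.339
grasp_force: 61.6
```

```bash
python3 st.py
```

```text
F pos [[30.57 -1.93]] z 40.9 [ 3.1415  0.0038 -0.1765] force fix -8.17 -1.15 6.9 61.602187156677246 [ 0.37  1.19 -0.01]
```

Emit:
{"op": "play_rows", "data": {
  "dp": [
    [0.05, 0, -0.006],
    [0.1, 0, -0.006],
    [0.15, 0, -0.006],
    [0.2, 0, -0.006],
    [0.2, 0, -0.006]
  ],
  "rot": [
    [0, 0, 0],
    [0, 0, 0],
    [0, 0, 0],
    [0, 0, 0],
    [0, 0, 0]
  ]
}}

```text
clock: 10.25
eef_pos: [607.5, -49.5, 41.0]
tcp_rot: [3.141, 0.007, -0.177]
contact_force: [-14.2, 3.3, 13.2]
opening: 0.347
grasp_force: 62.2
```

Emit:
{"op": "play_rows", "data": {
  "dp": [
    [0, 0, 0],
    [0, 0, 0]
  ],
  "rot": [
    [0, 0, 0],
    [0, 0, 0]
  ]
}}

```text
clock: 10.42
eef_pos: [607.4, -49.5, 40.9]
tcp_rot: [3.141, 0.007, -0.177]
contact_force: [-13.3, 3.3, 12.5]
opening: 0.342
grasp_force: 62.2
```

```bash
python3 st.py; python3 look.py w6
```

```text
F pos [[36.82 -1.93]] z 40.94 [ 3.1414  0.0072 -0.1766] force fix -13.64 0.91 12.52 62.17185974121094 [0.51 1.92 0.02]
[607.40573148 -49.46755508  40.94096517] [ 3.14136765  0.00720238 -0.17657569] [[36.81712711 -1.93305002]]
arrow,stop px [[370.86908491 343.74841922]] [[407.79446837 351.11529833]]
```

View pics/w6.png

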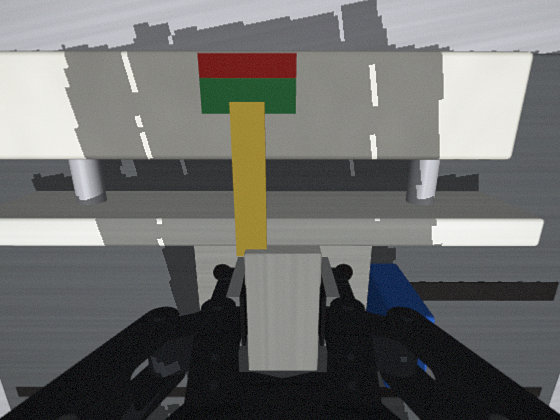

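The pointer tip (row 102) is inside the green band (rows 78–114), about a third of the way in. I'll work out the fence displacement.

```bash
python3 - <<'E'
from h import *
q=np.array([571.5,-41.1,-.1765])
d=np.load("w6.npz");a=(d["K"],d["D"],d["R"],d["t"])
print("fence front top",toF(q,back([(10,245),(540,245)],64,*a)).round(2).tolist())
print("housing front top",toF(q,back([(100,158),(400,158)],60,*a)).round(2).tolist())
print("band",toF(q,back([(250,114),(250,78)],61,*a)).round(2).tolist(),"tip",[toF(q,back([(250,102)],z,*a)).round(2).tolist() for z in (61,64,67)])
print("rib far edge z71",toF(q,back([(246,252),(321,252)],71,*a)).round(2).tolist())
E
```

```text
fence front top [[62.37, 108.13], [62.34, -106.5]]
housing front top [[96.91, 67.7], [96.9, -47.18]]
band [[113.07, 9.65], [125.24, 9.27]] tip [[[117.21, 9.52]], [[117.19, 9.24]], [[117.17, 8.95]]]
rib far edge z71 [[62.61, 11.81], [62.61, -16.95]]
```

Emit:
{"op": "play_rows", "data": {
  "dp": [
    [0.02, 0, -0.004],
    [0.04, 0, -0.008],
    [0.05, 0, -0.008],
    [0.05, 0, -0.008],
    [0.05, 0, -0.008]
  ],
  "rot": [
    [0, 0.03, 0],
    [0, 0.06, 0],
    [0, 0.08, 0],
    [0, 0.08, 0],
    [0, 0.08, 0]
  ]
}}

```text
clock: 10.88
eef_pos: [608.3, -49.6, 40.8]
tcp_rot: [3.141, 0.001, -0.177]
contact_force: [-16.3, 3.4, 11.1]
opening: 0.343
grasp_force: 62.2
```

```bash
python3 st.py
```

```text
F pos [[37.7  -1.93]] z 40.84 [ 3.1413e+00  1.0000e-03 -1.7660e-01] force fix -16.63 0.5 11.13 62.21910238265991 [0.78 2.47 0.02]
```

Emit:
{"op": "play_rows", "data": {
  "dp": [
    [0, 0, -0.01],
    [0, 0, -0.015],
    [0, 0, -0.015],
    [0, 0, -0.015]
  ],
  "rot": [
    [0, 0, 0],
    [0, 0, 0],
    [0, 0, 0],
    [0, 0, 0]
  ]
}}

```text
clock: 11.22
eef_pos: [608.3, -49.7, 40.9]
tcp_rot: [3.141, 0.001, -0.177]
contact_force: [-13.4, 2.8, 5.4]
opening: 0.339
grasp_force: 61.2
```

```bash
python3 st.py; python3 look.py w7; python3 - <<'E'
import cv2
im=cv2.imread("pics/w7.png").astype(int)
print([(v,*im[v,250]) for v in range(66,120,3)])
E
```

```text
F pos [[37.74 -1.96]] z 40.9 [ 3.1413e+00  1.0000e-03 -1.7660e-01] force fix -13.69 0.39 5.41 61.233487129211426 [ 0.74  2.06 -0.01]
[608.30519425 -49.65605998  40.89707685] [ 3.14127208e+00  1.00053001e-03 -1.76555537e-01] [[37.73571471 -1.96069416]]
arrow,stop px [[370.84954067 345.63313508]] [[407.68161104 352.8216416 ]]
[(66, np.int64(27), np.int64(33), np.int64(119)), (69, np.int64(31), np.int64(36), np.int64(119)), (72, np.int64(26), np.int64(35), np.int64(115)), (75, np.int64(27), np.int64(27), np.int64(116)), (78, np.int64(24), np.int64(24), np.int64(120)), (81, np.int64(53), np.int64(89), np.int64(38)), (84, np.int64(49), np.int64(87), np.int64(37)), (87, np.int64(52), np.int64(89), np.int64(43)), (90, np.int64(52), np.int64(89), np.int64(46)), (93, np.int64(50), np.int64(85), np.int64(38)), (96, np.int64(49), np.int64(86), np.int64(35)), (99, np.int64(54), np.int64(89), np.int64(36)), (102, np.int64(54), np.int64(136), np.int64(162)), (105, np.int64(57), np.int64(140), np.int64(163)), (108, np.int64(48), np.int64(132), np.int64(155)), (111, np.int64(59), np.int64(140), np.int64(162)), (114, np.int64(54), np.int64(138), np.int64(161)), (117, np.int64(58), np.int64(142), np.int64(163))]
```

Emit:
{"op": "play_rows", "data": {
  "dp": [
    [0.01, 0.01, 0],
    [0.01, 0.018, 0],
    [0.01, 0.018, 0],
    [0.01, 0.018, 0],
    [0.01, 0.018, 0]
  ],
  "rot": [
    [0, 0, 0],
    [0, 0, 0],
    [0, 0, 0],
    [0, 0, 0],
    [0, 0, 0]
  ]
}}

```text
clock: 11.68
eef_pos: [608.7, -49.8, 40.9]
tcp_rot: [-3.141, 0.001, -0.177]
contact_force: [-12.9, 5.9, 4.6]
opening: 0.338
grasp_force: 61.3
```

Emit:
{"op": "play_rows", "data": {
  "dp": [
    [0, 0, 0],
    [0, 0, 0],
    [0, 0, 0],
    [0, 0, 0],
    [0, 0, 0]
  ],
  "rot": [
    [0, 0, 0],
    [0, 0, 0],
    [0, 0, 0],
    [0, 0, 0],
    [0, 0, 0]
  ]
}}

```text
clock: 12.1
eef_pos: [608.6, -49.8, 40.9]
tcp_rot: [-3.141, 0.001, -0.177]
contact_force: [-13.3, 8.2, 4.6]
opening: 0.342
grasp_force: 61.3
```

```bash
python3 st.py; python3 look.py w8; python3 - <<'E'
import cv2,numpy as np
from h import *
q=np.array([571.5,-41.1,-.1765])
im=cv2.imread("pics/w8.png").astype(int)
col=im[:,250];print("red->green",[v for v in range(60,120) if col[v,2]<80][0],"tip",[v for v in range(60,120) if col[v,1]>110][0])
d=np.load("w8.npz");a=(d["K"],d["D"],d["R"],d["t"])
row=im[285];print([(x,*map(int,row[x])) for x in range(364,380)])
E
```

```text
F pos [[38.09 -2.  ]] z 40.9 [-3.1411e+00  1.1000e-03 -1.7670e-01] force fix -14.5 5.72 4.63 61.32919192314148 [ 1.25  2.04 -0.02]
[608.6458822  -49.75230208  40.89812062] [-3.14110516e+00  1.05044198e-03 -1.76662845e-01] [[38.08800849 -1.99562136]]
arrow,stop px [[370.80043265 346.14269595]] [[407.49416145 353.54736482]]
red->green 82 tip 102
[(364, 138, 142, 142), (365, 142, 145, 143), (366, 144, 149, 148), (367, 137, 141, 142), (368, 83, 70, 65), (369, 60, 30, 10), (370, 65, 31, 11), (371, 67, 37, 18), (372, 64, 33, 15), (373, 61, 25, 6), (374, 65, 28, 0), (375, 71, 34, 10), (376, 79, 42, 26), (377, 80, 44, 21), (378, 79, 42, 16), (379, 83, 44, 23)]
```

Emit:
{"op": "play_rows", "data": {
  "dp": [
    [0, -0.01, 0],
    [0, -0.012, 0],
    [0, -0.012, 0],
    [0, -0.012, 0],
    [0, -0.012, 0]
  ],
  "rot": [
    [0, 0, 0],
    [0, 0, 0],
    [0, 0, 0],
    [0, 0, 0],
    [0, 0, 0]
  ]
}}

```text
clock: 12.57
eef_pos: [608.6, -49.7, 40.9]
tcp_rot: [3.142, 0.001, -0.177]
contact_force: [-14.6, 6.0, 5.3]
opening: 0.34
grasp_force: 61.4
```

```bash
python3 st.py; python3 -c "
from rig import r
print(r.sign_off())"
```

```text
F pos [[38.07 -1.96]] z 40.89 [ 3.1415e+00  1.1000e-03 -1.7660e-01] force fix -15.38 3.31 5.33 61.3576340675354 [0.89 2.14 0.04]
the job is handed in; nothing more can be done
None
```

Handed in, result not reported: stop about 1 mm short of the arrow, and the bracket held flat and square against the fence with its foot about 1 mm from the stop; the pointer is in the green band (about 14 mm of travel, 10 N at the fence).

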